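# Set the polisher's speed selector and start it

### The job

Get the boat polisher running at speed five: push the pointer handle of the control box's rotary selector round with a fingertip, click by click, until it rests on the fifth bar mark after the round OFF mark, without pinching or forcing it. Then press the button on the separate start station all the way down with a fingertip and let it spring back; do not press it while the selector stands anywhere else. Leave the bottle, the tape roll and the jar where they stand.

Things in the scene. Friction and masses are not known exactly. Their poses are not given: they have to be found in the camera images.
- control_box: Fixed black control box with an aluminium top plate, 200 x 200 mm, 70 mm high; its place and yaw vary. Origin: centre of its underside; z up, x towards its far side. It carries the dial in the middle of its top face; apart from the selector nothing stands up from that face, so a fingertip lowered beside the handle bar's pointing end can follow it all the way round.
- dial_centre (a point): On the selector's axis, on the box's top face, 70 mm above the table; axes as the box. Eight flat black marks lie 80 mm from it, 30 degrees apart: a small ring (OFF, position 0) at 105 degrees counterclockwise from the box's +x seen from above, then clockwise seven bars, each longer than the last (speeds 1 to 7; speed 5 at -45 degrees).
- selector (a joint): Selector angle (rad), growing clockwise seen from above: 0 at OFF, speed n at 0.5236 n; stops just beyond 0 and 7. Starts at OFF, 1, 2 or 3. A sprung detent holds it: it takes up to 0.13 N m (2 to 3 N at 50 mm from the axis), and once past halfway between two clicks it snaps by itself into the next. A pinch, or more than 18 N on it, counts as forcing.
- pointer_tip (a point): End of the handle bar's long, pointing end, 68 mm from the axis, 21 mm above the dial face; use its position only. The selector is black: a disc of 56 mm diameter, 8 mm high, and on it an upright straight bar 12 mm wide, from 14 mm behind the axis to 68 mm ahead of it, its underside 6 mm and its top 36 mm above the dial face, with a thin white line on top at the pointing end.
- start_top (a point): Centre of the top of the start button, 67 mm above the table while it is up: a round grey button of 38 mm diameter on a black collar, on the start station, a fixed grey block of 75 x 75 x 45 mm standing free to the left or the right of the control box.
- start (a joint): How far the start button is pressed (m): 0 up, 0.006 fully down; a spring raises it, fully down takes 5 N.
- polish: White bottle, 64 mm diameter, 170 mm tall, standing on the other side of the control box from the start station; origin at the centre of its underside. Leave it alone.
- tape: Roll of tape lying flat, 100 mm outside diameter, 30 mm high, beyond the control box; origin at the centre of its underside. Leave it alone.
- wax: White jar, 80 mm diameter, 70 mm tall, beyond the control box; origin at the centre of its underside. Leave it alone.
Not all that is in view belongs to the job. Leave any green look-alike of the part that bears start_top alone.

How it is judged:
By the outcome, as a careful person would: the job done as asked, in the order asked, and still so for the second after the job is handed in, with the robot touching nothing.
It also fails if it takes over 64 s, if anything falls off the work surface, if the arm or the gripper's body presses on something with over 40 N, if the wrist force passes 120 N, or if a joint passes its speed limit or range.

### The arm

A 7-joint arm with a two-finger parallel gripper is mounted at the origin on the work surface. World frame = base frame: x ahead of the robot, y to its left, z up, the work surface at z = 0. Lengths are in mm, angles in rad, forces in N, time in s.
With the tool pointing down it reaches from about 425 to 950 mm from the base axis. Payload 4.7 kg.
Tool frame: the origin (TCP) lies at the very end of the fingers, on their centre line; the grasp point (between the pads) lies 19 mm behind it; z points along the fingers, y is the line along which they close (so a half turn about z gives the same grasp; the last joint's range is limited). The gripper opens to 87 mm and grips with 3 to 60 N. Pads are 19 mm wide; open, the fingers measure 117 mm over their backs; the gripper's body (75 mm by 190 mm) begins 51 mm behind the grasp point.
Start: joints at [-1.172, 0.469, -0.049, 1.532, 0.024, 1.141, -0.082], TCP at [280, 614.209, 193.073] pointing down, gripper open.
Joint ranges: [-2.59, 2.59], [-0.33, 1.99], [-1.39, 1.29], [0.1, 2.45], [-1.04, 4.18], [0.21, 1.99], [-2.66, 2.66]. Speed limits (rad/s): [2.57, 2.57, 3.14, 3.14, 3.14, 3.14, 3.14].

### API

Orientations are given as [roll, pitch, yaw] about the fixed x, y, z axes, in that order (R = Rz(yaw) Ry(pitch) Rx(roll)).
In Python, from workcell import * gives the robot as it stands. The module is installed in compiled form; this text tells all that it offers. Calls block until the motion is done:
- movep(position, orientation): joint-space move of the TCP to a pose.
- movel(position, rotation=None, rate=150, threshold=None): straight line of the TCP; rotation=None keeps the orientation; rate is the mean speed in mm/s. With threshold (N) it stops when the force on the tool has changed by that much, and returns True; else False.
- goto_joints(angles): joint-space move.
- command_gripper(opening, force=None): finger opening in mm; force is the grip in N (None keeps the last); returns when the fingers have stopped.
- dwell(seconds).
- solve_ik(position, orientation): joint angles nearest the present ones, or None.
- get_obs(): the state.
- get_image(name): name is "scene" or "side" or "wrist"; returns (picture, depth): 384x512x3 uint8, blue, green, red; 384x512 float32, mm along the optical axis (not along the pixel's ray), 0 where there is no reading.
- camera_model(name): a dict with "intrinsics" (3x3 intrinsics, pixels), "T" (4x4, takes a point from camera to world coordinates). Camera axes: x right, y down, z forward; pixel columns grow to the right and rows downward; lengths in mm; the calibration is good to about 2 mm. A picture is of the moment at which its call begins: read the wrist's pose just before it. camera_model takes no time and is no camera call; for the wrist camera it gives the pose at the moment of the call.
A pose or a line that the arm cannot do raises MotionError and nothing moves.
- finish_job(): hands the job in; it is judged then, once.
The state is a dict: "clock": time; "q": joint angles; "joint_velocities": joint speeds; "joint_efforts": joint torques, N m; "tool_pos": TCP position; "tool_rot": TCP orientation; "wrist_force": force on the tool from outside, world axes, zero at the start; "ft_torque": the same for the moment, N m; "gripper_width": finger opening in mm; "gripper_force": force on a finger pad.
Only numpy, scipy, OpenCV 4.12 (cv2) and the standard library are available. Lean on these libraries where they do the work, as an engineer would, in place of code of your own. Each camera call takes 0.05 s, during which the arm holds its last target. There are 200 camera calls.

## Working session

There is one attempt and no reset: what is moved stays moved. The work goes in short steps, each a Python script; the robot and the scene stay as the last script left them, time stands still between calls to the robot, and variables do not carry over. Pictures are saved under pics/ and viewed, at most 10 in all, crops included, and the job is handed in when it is done.

```bash
mkdir -p pics
python3 - <<'E'
from workcell import *
import cv2,numpy as np
np.set_printoptions(suppress=True,precision=3)
o=get_obs();print(o['clock'],o['tool_pos'],o['tool_rot'],o['gripper_width'])
for n in ("scene","side"):
    p,d=get_image(n);cv2.imwrite(f"pics/{n}0.png",p);np.save(f"pics/{n}0.npy",d)
    m=camera_model(n);print(n,m['intrinsics'],m['T'])
E
```

```text
0.0 [279.751 613.566 191.977] [-3.14   0.     2.714] 86.84138713313128
scene [[398.366   0.    256.167]
 [  0.    398.366 195.237]
 [  0.      0.      1.   ]] [[   0.193    0.759   -0.622 1358.004]
 [   0.981   -0.161    0.108 -164.693]
 [  -0.018   -0.631   -0.776 1036.432]
 [   0.       0.       0.       1.   ]]
side [[433.472   0.    247.082]
 [  0.    433.472 191.866]
 [  0.      0.      1.   ]] [[ -0.997  -0.041   0.067 524.366]
 [ -0.077   0.692  -0.718 751.393]
 [ -0.017  -0.721  -0.693 869.709]
 [  0.      0.      0.      1.   ]]
```

View pics/scene0.png

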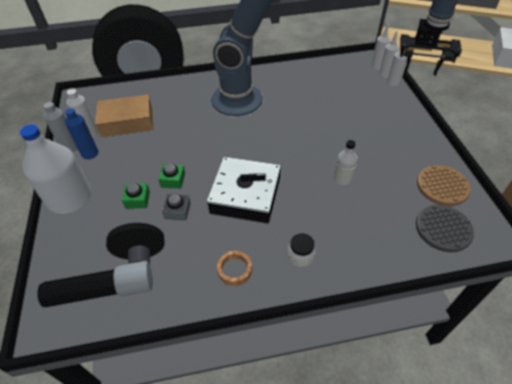

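View pics/side0.png

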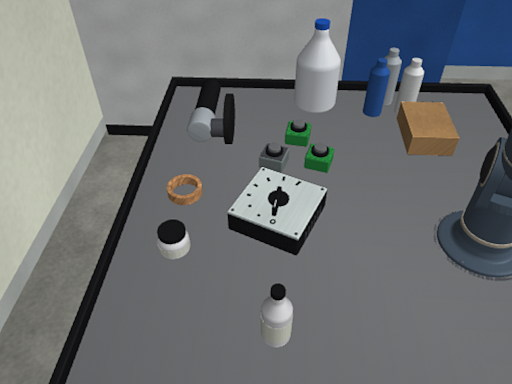

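Scene view: plate at (247,185), pointer end near (264,177). The grey start station is at (176,207), and there are green look-alikes at (172,175) and (135,195). Bottle (347,165), tape (235,267), jar (302,250). In the side view: plate (280,200), handle (277,205), grey station (274,155), green blocks (298,132) and (320,156). I choose the grey station and will check it in a close crop.

```bash
cat > h.py <<'E'
import cv2,numpy as np
np.set_printoptions(suppress=True,precision=2)
def ray(m,u,v,z):
    K,T=m['intrinsics'],m['T']
    d=T[:3,:3]@np.linalg.inv(K)@np.array([u,v,1.]); o=T[:3,3]
    return o+d*(z-o[2])/d[2]
def topdown(img,m,c,z,half=130,s=2):
    "rectify plane z around c: image up = +x, left = +y, s px/mm"
    w=[(c[0]+a,c[1]+b,z) for a,b in((half,half),(half,-half),(-half,-half),(-half,half))]
    Ti=np.linalg.inv(m['T']);px=[]
    for p in w:
        q=m['intrinsics']@(Ti@np.r_[p,1])[:3];px.append(q[:2]/q[2])
    n=2*half*s
    H=cv2.getPerspectiveTransform(np.float32(px),np.float32([[0,0],[n,0],[n,n],[0,n]]))
    return cv2.warpPerspective(img,H,(n,n),flags=cv2.INTER_CUBIC)
E
python3 - <<'E'
from workcell import *
from h import *
ims=[]
for n,box,st in(("scene",(200,150,290,225),(176,200)),("side",(222,162,335,250),(274,148))):
    p=cv2.imread(f"pics/{n}0.png");m=camera_model(n);d=np.load(f"pics/{n}0.npy")
    g=p.min(2).astype(int);mask=np.zeros(g.shape,np.uint8)
    x0,y0,x1,y1=box;mask[y0:y1,x0:x1]=(g[y0:y1,x0:x1]>150)*255
    c=max(cv2.findContours(mask,0,2)[0],key=cv2.contourArea)
    W=np.float32([ray(m,*q[0],70)[:2] for q in c])
    r=cv2.minAreaRect(W);print(n,r,'start',ray(m,*st,67),'depth',d[st[1],st[0]])
    ims.append(cv2.resize(topdown(p,m,r[0],70,110,2),(395,395)))
    a=p[st[1]-45:st[1]+45,st[0]-45:st[0]+75] ;ims.append(cv2.resize(a,(263,197)))
row=np.hstack([ims[0],ims[2]]);row2=np.hstack([ims[1],ims[3]]);row2=np.hstack([row2,np.zeros((197,790-526,3),np.uint8)])
cv2.imwrite("pics/crop1.png",np.vstack([row,row2]))
E
```

```text
scene ((520.727294921875, -56.64189147949219), (195.8848876953125, 197.2879180908203), 66.31520080566406) start [ 547.51 -278.49   67.  ] depth 1246.5864
side ((518.1412353515625, -54.026031494140625), (196.73880004882812, 196.18136596679688), 66.36746215820312) start [ 536.36 -273.63   67.  ] depth 1296.6527
```

View pics/crop1.png

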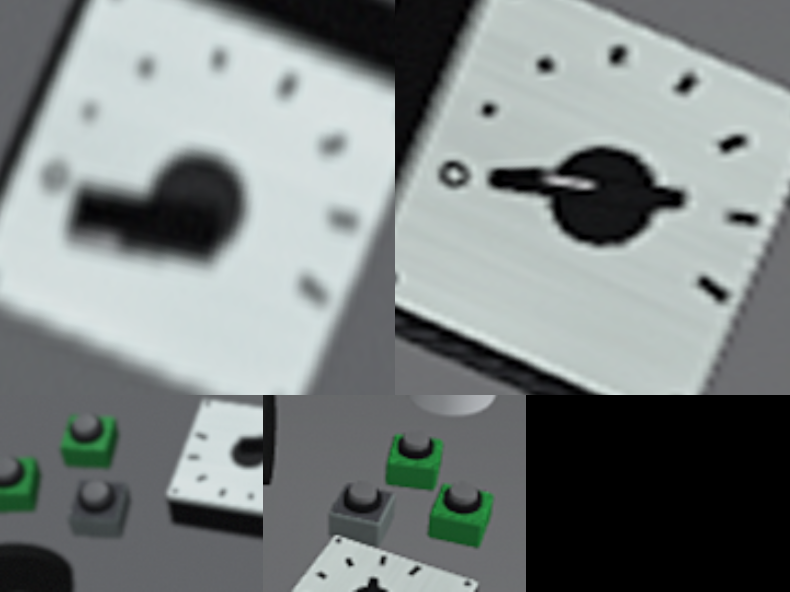

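Crop: the grey block at scene (176,207) / side (274,155) is the one without green. The pointer lies along the OFF ring, and plate yaw is about -23.7°. Speed 5 is the fifth bar, at world angle -68.7°. Next: get above the dial and check from the wrist.

```bash
cat >> h.py <<'E'
YAW=np.radians(-23.7)
def fpose(C,ang,gap,r=50,z=84,flip=0):
    "fingertip pose on the CCW side of a bar standing at selector angle ang"
    f=YAW+np.radians(105)-ang; d=np.array([np.cos(f),np.sin(f)]); n=np.array([-d[1],d[0]])
    p=np.array(C)+r*d+(21+gap)*n
    return [p[0],p[1],z],[np.pi,0,(f+flip+np.pi)%(2*np.pi)-np.pi]
E
python3 - <<'E'
from workcell import *
from h import *
C=(519.4,-55.3)
for n,pts in(("scene",dict(bottle=(344,183),jar=(302,263))),("side",dict(bottle=(276,340),jar=(174,253)))):
    for k,p in pts.items(): print(n,k,ray(camera_model(n),*p,0))
for fl in(0,np.pi):
    for a in np.radians([0,45,90,150]):
        P=fpose(C,a,4,flip=fl);print(fl>0,P[0],P[1][2],solve_ik(*P))
command_gripper(0,10)
o=get_obs();p=o['tool_pos'];movel([p[0],p[1],330])
movep([500,-60,330],[np.pi,0,-1.72])
o=get_obs();print(o['clock'],o['q'],o['tool_pos'],o['gripper_width'])
m=camera_model("wrist");p,d=get_image("wrist")
cv2.imwrite("pics/w1.png",p);np.savez("pics/w1.npz",d=d,K=m['intrinsics'],T=m['T']);print(m['T'])
E
```

```text
scene bottle [536.24 283.98   0.  ]
scene jar [806.8   61.76   0.  ]
side bottle [512.03 301.18   0.  ]
side jar [776.44  83.8   -0.  ]
False [np.float64(502.25069384214385), np.float64(-2.093785153385339), 84] 1.4189526818713905 [-0.48  0.35  0.49  2.07 -0.23  0.78  0.  ]
False [np.float64(544.8960846424452), np.float64(-5.5511340038261245), 84] 0.6335545184739417 [-0.53  0.43  0.59  1.98 -0.32  0.82 -0.69]
False [np.float64(572.6062148466146), np.float64(-38.150693842143866), 84] -0.15184364492350655 [-0.56  0.51  0.74  1.92 -0.45  0.88 -1.31]
False [np.float64(560.8548422132876), np.float64(-92.80328061745298), 84] -1.1990411961201044 [-0.68  0.67  1.11  1.94 -0.72  1.   -1.99]
True [np.float64(502.25069384214385), np.float64(-2.093785153385339), 84] -1.7226399717184027 [ 0.8   0.61 -1.17  2.    0.69  0.99  2.27]
True [np.float64(544.8960846424452), np.float64(-5.5511340038261245), 84] -2.508038135115852 [-0.16  0.38  0.11  1.96 -0.06  0.8   2.19]
True [np.float64(572.6062148466146), np.float64(-38.150693842143866), 84] 2.989749008666287 [-0.22  0.43  0.28  1.9  -0.16  0.83  1.56]
True [np.float64(560.8548422132876), np.float64(-92.80328061745298), 84] 1.9425514574696887 [-0.3   0.45  0.51  1.92 -0.29  0.84  0.74]Traceback (most recent call last):
  File "<stdin>", line 11, in <module>
workcell.MotionError: the arm cannot take that pose within its joint ranges
```

Run:
```python
from workcell import *
from h import *
o=get_obs();p=o['tool_pos']
for z in(290,260,230):
    try: movel([p[0],p[1],z]);print(z);break
    except MotionError as e: pass
movep([480,-60,310],[np.pi,0,1.42])
o=get_obs();print(o['clock'],o['q'],o['tool_pos'],o['gripper_width'])
m=camera_model("wrist");p,d=get_image("wrist")
cv2.imwrite("pics/w1.png",p);np.savez("pics/w1.npz",d=d,K=m['intrinsics'],T=m['T']);print(m['T'])
```

```text
290
5.6 [-0.6   0.05  0.67  1.83 -0.03  1.27 -0.07] [480.38 -58.82 309.89] 0.39440577913729674
[[  0.99  -0.14  -0.04 491.83]
 [ -0.15  -0.95  -0.28  19.41]
 [ -0.     0.29  -0.96 501.89]
 [  0.     0.     0.     1.  ]]
```

View pics/w1.png

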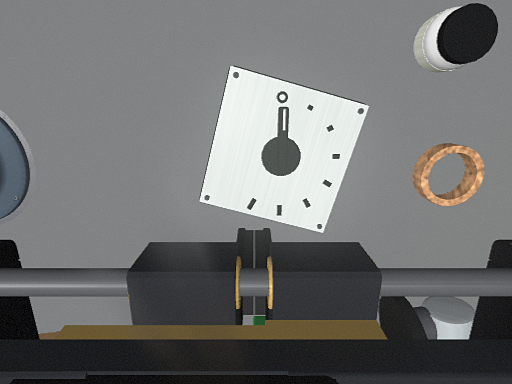

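The wrist view shows the pointer exactly on OFF: ring (282,97), bar end (283,108), disc (281,156). I'll refit the plate from this view, then push to speed 1.

```bash
cat >> h.py <<'E'
def plate(p,m):
    g=p.min(2);mask=cv2.inRange(g,150,255)
    c=max(cv2.findContours(mask,0,2)[0],key=cv2.contourArea)
    W=np.float32([ray(m,*q[0],70)[:2] for q in c]);return cv2.minAreaRect(W)
def pointer(p,m,C):
    "selector angle (deg) from the white line / dark bar: dark pixels 35-62 mm from C on plane z=106"
    h,w=p.shape[:2];v,u=np.where(p.max(2)<75)
    P=np.array([ray(m,a,b,106)[:2] for a,b in zip(u,v) if 150<a<420 and b<225])-C
    r=np.hypot(*P.T);P=P[(r>40)&(r<64)];mean=P.mean(0)
    return (np.degrees(YAW)+105-np.degrees(np.arctan2(mean[1],mean[0]))),len(P)
E
python3 - <<'E'
from h import *
z=np.load("pics/w1.npz");m=dict(intrinsics=z['K'],T=z['T']);p=cv2.imread("pics/w1.png")
r=plate(p,m);print(r)
for n,q,zz in(("ring",(282,97),70),("bar5",(306.5,203),70),("disc",(281,156),78)):
    w=ray(m,*q,zz)[:2];e=w-r[0];print(n,w,np.hypot(*e),np.degrees(np.arctan2(e[1],e[0])))
print(pointer(p,m,np.array(r[0])))
E
```

```text
((518.81005859375, -55.84977722167969), (195.0916290283203, 196.0609588623047), 66.3682632446289)
ring [531.03  22.93] 79.71848283680832 81.18455550208556
bar5 [ 549.   -132.47] 82.35768194014473 -68.49257963337972
disc [519.36 -55.19] 0.8586259816829779 50.40912359853191
(np.float64(5.536143308432344), 52)
```

```bash
cat >> h.py <<'E'
C=np.array([519.0,-55.5])
E
python3 - <<'E'
from workcell import *
from h import *
c=np.radians(30)
p,o=fpose(C,-0.08,4,z=160);movep(p,o)
p[2]=84;print(movel(p,o,rate=80,threshold=8))
f0=np.array(get_obs()['wrist_force'])
hit=False
for a in np.linspace(0,0.65*c,4):
    P=fpose(C,a,0);hit=movel(*P,rate=25,threshold=12)
    s=get_obs();print(round(np.degrees(a),1),hit,np.array(s['wrist_force'])-f0,np.array(s['tool_pos'])-P[0],s['clock'])
    if hit:break
m=camera_model("wrist");im,d=get_image("wrist");cv2.imwrite("pics/w2.png",im)
E
```

```text
False
0.0 False [-0.82 -0.28 -0.47] [0.05 0.06 0.13] 7.9083
6.5 False [-0.38  0.38 -0.89] [-0.25 -0.02 -0.07] 8.3083
13.0 False [-0.89  0.22 -0.49] [-0.31 -0.01 -0.09] 8.7083
19.5 False [-0.96  0.63 -0.52] [-0.28 -0.01 -0.06] 9.1083
```

View pics/w2.png

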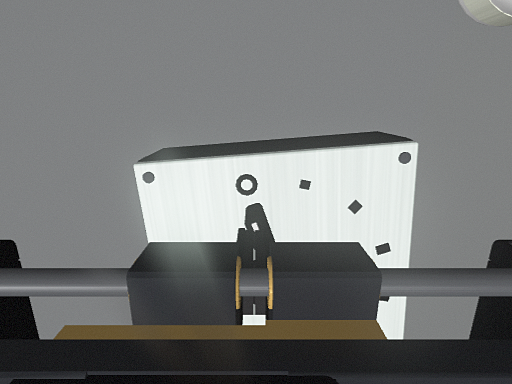

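Run:
```python
from workcell import *
from h import *
m=camera_model("wrist");s=get_obs()
print(s['tool_pos'],s['gripper_width'])
for n,q,z in(("ring",(247,185),70),("m1",(305,185),70),("tip",(256,205),106),("line",(254,226),106)):
    w=ray(m,*q,z)[:2];e=w-C;print(n,w,np.hypot(*e),np.degrees(YAW)+105-np.degrees(np.arctan2(e[1],e[0])))
cv2.imwrite("pics/w2c.png",cv2.resize(cv2.imread("pics/w2.png")[150:270,170:350],(720,480),interpolation=2))
```

```text
[523.76  -1.51  83.93] 0.3320603445124458
ring [531.06  22.54] 78.97116208802997 0.08592518699133223
m1 [566.95   3.38] 75.93410133361326 30.457715615257285
tip [535.14  17.29] 74.55777561365844 3.8033484218463656
line [527.81   6.07] 62.194310190641346 -0.5545418125541346
```

View pics/w2c.png

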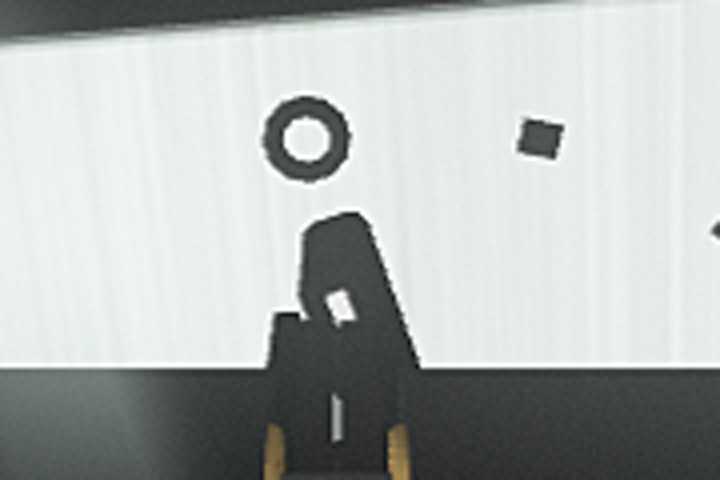

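Run:
```python
from workcell import *
from h import *
m=camera_model("wrist");s=get_obs();Ti=np.linalg.inv(m['T'])
def proj(p):
    q=m['intrinsics']@(Ti@np.r_[p,1])[:3];return q[:2]/q[2]
t=np.array(s['tool_pos']);print("tcp px",proj(t),"50 up",proj(t+[0,0,50]), s['tool_rot'])
for a in(0,10,20,30):
    f=np.radians(81.3-a);d=np.array([np.cos(f),np.sin(f)])
    print(a,"tip top",proj(np.r_[C+68*d,106]),"tip bottom",proj(np.r_[C+68*d,76]),"top r40",proj(np.r_[C+40*d,106]))
ims=[]
for n,c in(("scene",(250,185)),("side",(280,205))):
    p,_=get_image(n);ims.append(cv2.resize(p[c[1]-50:c[1]+50,c[0]-50:c[0]+50],(400,400),interpolation=2))
cv2.imwrite("pics/c3.png",np.hstack(ims))
```

```text
tcp px [253.97 225.26] 50 up [254.01 261.78] [-3.14  0.    1.08]
0 tip top [251.72 217.18] tip bottom [252.01 201.73] top r40 [266.74 256.91]
10 tip top [271.01 212.53] tip bottom [268.65 197.66] top r40 [277.65 254.4 ]
20 tip top [290.93 211.09] tip bottom [285.83 196.39] top r40 [288.87 253.63]
30 tip top [310.69 212.92] tip bottom [302.88 198.  ] top r40 [300.01 254.61]
```

View pics/c3.png

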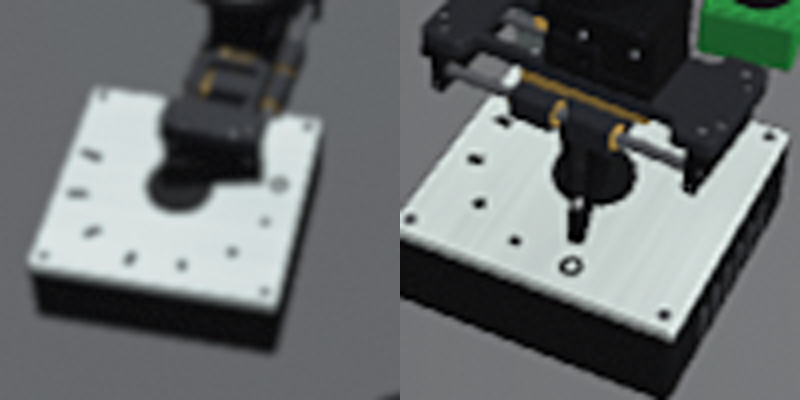

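The bar is only about 2° off OFF: the fingertips are slimmer at the end than assumed, so contact is just beginning. I'll keep pushing in small steps, reading force and pointer angle.

```bash
cat >> h.py <<'E'
def tip_angle(p,m):
    "selector angle (deg) of the bar's end: dark pixels 62-68 mm from the axis on z=76"
    Kd=m['T'][:3,:3]@np.linalg.inv(m['intrinsics']);o=m['T'][:3,3]
    v,u=np.where(p.max(2)<110);k=v<240;u,v=u[k],v[k]
    d=Kd@np.stack([u,v,np.ones(len(u))]);W=(o[:,None]+d*(76-o[2])/d[2])[:2].T-C
    r=np.hypot(*W.T);a=(np.degrees(YAW)+105-np.degrees(np.arctan2(W[:,1],W[:,0]))+90)%360-90
    k=(r>62)&(r<68);return np.median(a[k]) if k.sum()>5 else None,k.sum()
def step(w,a0,a1,da=4,r=50,stop=12,f0=0):
    for a in np.arange(a0,a1+.01,da):
        P=fpose(C,np.radians(a),0,r=r);hit=w.movel(*P,rate=30,threshold=stop)
        s=w.get_obs();f=np.array(s['wrist_force'])-f0;n=np.array([-np.sin(P[1][2]),np.cos(P[1][2])])
        m=w.camera_model("wrist");im,_=w.get_image("wrist")
        print(a,hit,"ftan %.1f"%(f[:2]@n),f,tip_angle(im,m),"t %.1f"%s['clock'])
        if hit:break
    return im
E
python3 - <<'E'
import workcell as w
from h import *
im=step(w,19.5,36)
cv2.imwrite("pics/w3.png",im)
E
```

```text
19.5 False ftan -0.4 [-0.06 -0.9   0.05] (np.float64(-0.3684812430299971), np.int64(92)) t 9.5
23.5 False ftan 0.2 [-0.14  0.18  0.5 ] (np.float64(-0.5856787085475261), np.int64(98)) t 9.8
27.5 False ftan 0.4 [-0.36  0.27 -1.31] (np.float64(-1.0239764693846922), np.int64(98)) t 10.2
31.5 False ftan -0.2 [0.89 0.7  1.05] (np.float64(-1.2561424664112835), np.int64(104)) t 10.5
35.5 False ftan -1.3 [ 1.38 -0.48  0.09] (np.float64(-1.7166201427171472), np.int64(106)) t 10.8
```

Run:
```python
import cv2,numpy as np,workcell as w
p=cv2.imread("pics/w3.png")[130:290,150:390]
q,_=w.get_image("side");q=q[150:260,215:345]
cv2.imwrite("pics/c4.png",np.hstack([cv2.resize(p,(420,280)),cv2.resize(q,(331,280),interpolation=2)]))
```

```text
(no output)
```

View pics/c4.png

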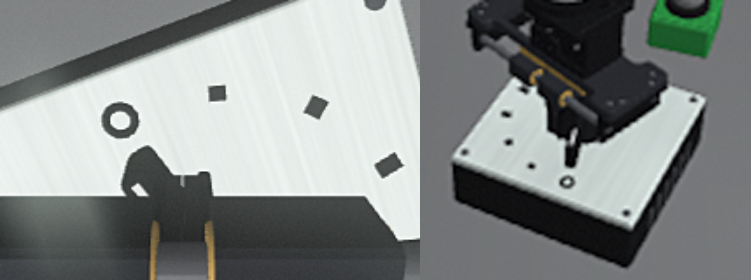

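The finger now appears on the clockwise side of the bar with the bar still at OFF, so it seems to have passed over it. I'll check the actual heights with the depth images.

Run:
```python
from workcell import *
from h import *
s=get_obs();print(s['tool_pos'],s['gripper_width'],s['clock'])
for n,b in(("wrist",(215,215,280,243)),("side",(262,183,290,220))):
    m=camera_model(n);im,d=get_image(n);x0,y0,x1,y1=b
    K=m['intrinsics'];print(n)
    for v in range(y0,y1,4):
        row=[]
        for u in range(x0,x1,5 if n=="wrist" else 3):
            z=d[v,u];q=m['T']@np.r_[np.linalg.inv(K)@[u,v,1]*z,1]
            row.append("%d,%d,%d"%tuple(q[:3]) if z>0 else "--")
        print(v,*row)
```

```text
[538.54  -4.94  83.93] 0.28106255171146827 10.9083
wrist
215 520,16,70 522,13,69 525,11,71 531,11,82 534,8,82 532,3,69 535,1,69 538,-1,70 -- 543,-6,69 545,-8,70 548,-11,70 551,-13,71
219 517,14,69 520,11,70 527,11,83 532,10,90 534,8,89 534,4,80 533,0,70 536,-3,71 538,-6,69 541,-8,70 543,-11,70 546,-13,71 548,-16,69
223 515,12,70 518,9,70 528,11,92 532,10,97 534,7,94 533,3,87 530,-3,69 534,-5,71 536,-8,70 539,-10,70 541,-13,69 544,-16,69 546,-18,70
227 513,9,71 516,7,71 529,11,100 533,10,104 534,7,101 533,3,92 533,-1,83 532,-7,71 534,-10,71 537,-12,71 539,-15,70 542,-18,70 544,-20,69
231 510,7,69 525,11,99 529,10,105 531,8,105 533,6,104 539,7,117 540,4,113 543,3,115 545,1,115 547,0,115 550,-1,119 540,-20,70 542,-22,71
235 508,5,70 525,11,104 528,9,106 529,7,106 532,5,106 540,8,124 541,4,119 543,3,121 545,1,121 547,0,120 550,-1,123 552,-3,123 540,-25,70
239 506,3,70 523,9,105 525,7,105 528,5,107 530,3,106 540,7,128 541,5,125 543,3,126 545,1,126 547,0,126 549,-1,128 552,-3,129 538,-27,70
side
183 557,29,203 550,32,206 543,35,209 536,33,208 530,30,205 523,42,216 516,51,225 510,52,226 503
[... 308 characters left out ...]
2,-31,108 515,59,196 509,65,202 503,81,218 496,84,221
199 560,-52,70 551,-1,121 543,3,127 536,5,129 529,-3,121 521,-20,104 513,-45,80 506,-45,80 502,79,204 496,84,210
203 559,-38,70 552,-35,72 544,-38,70 536,7,117 528,-2,108 521,-5,105 513,-28,82 505,-31,79 502,79,192 495,74,187
207 559,-21,72 551,-22,72 543,-24,69 536,-23,72 528,11,108 520,3,100 513,-26,69 505,-27,69 497,-25,71 490,-27,70
211 558,-9,69 550,-9,70 543,-10,69 535,-10,70 527,14,97 520,0,81 512,-12,69 505,-11,71 497,-11,71 490,-11,72
215 557,6,72 550,5,72 542,2,68 535,2,69 527,12,81 520,3,71 512,3,72 505,1,70 497,2,71 490,1,71
219 557,15,67 549,15,68 542,18,71 534,18,72 527,18,72 519,15,70 512,15,69 504,14,69 497,15,71 489,16,72
```

Depth shows the closed fingertips end at z≈113, about 28 mm above the reported TCP, and they are 16 mm wide (half 8). So the finger slid over the bar and left it untouched. I'll go back to the other side and lower by the measured offset.

```bash
sed -i 's/(21+gap)/(14+gap)/; s/z=84,flip/z=62,flip/' h.py
python3 - <<'E'
import workcell as w
from h import *
p=list(w.get_obs()['tool_pos']);p[2]=150;w.movel(p)
p,o=fpose(C,-0.08,8,z=150);w.movel(p,o)
p[2]=62;print(w.movel(p,o,rate=60,threshold=6))
im=step(w,-4,20,f0=np.array(w.get_obs()['wrist_force']))
m=w.camera_model("wrist");cv2.imwrite("pics/w4.png",im)
E
```

```text
False
-4.0 False ftan 0.1 [-0.05  1.01 -0.38] (np.float64(0.26596907317743046), np.int64(120)) t 14.5
0.0 False ftan 2.4 [-2.43  0.2   0.43] (np.float64(0.8538057119838101), np.int64(116)) t 14.8
4.0 False ftan 2.3 [-2.3   0.24 -0.45] (np.float64(4.866663898835753), np.int64(120)) t 15.1
8.0 False ftan 0.8 [-0.62  0.69 -0.78] (np.float64(9.906628017483499), np.int64(117)) t 15.4
12.0 False ftan 1.5 [-1.49  0.33  0.77] (np.float64(14.420289493486848), np.int64(115)) t 15.8
16.0 False ftan 0.1 [-0.43 -0.79  0.45] (np.float64(31.267616198511504), np.int64(128)) t 16.1
20.0 False ftan 1.3 [-1.06  0.68  0.6 ] (np.float64(30.92655376039167), np.int64(120)) t 16.4
```

The push works: the bar snapped to speed 1 and the angle readout agrees. I'll go on to just past the 4→5 halfway point.

Run:
```python
import workcell as w
from h import *
im=step(w,24,136)
cv2.imwrite("pics/w5.png",im)
```

```text
24.0 False ftan 0.2 [-0.15  0.23  0.6 ] (np.float64(30.581014565972893), np.int64(118)) t 16.7
28.0 False ftan -0.3 [-0.11 -0.58 -0.5 ] (np.float64(30.531324775973346), np.int64(110)) t 17.0
32.0 False ftan 2.0 [-2.25  0.49  0.31] (np.float64(32.74636032523496), np.int64(109)) t 17.4
36.0 False ftan 1.3 [-1.15  0.69 -0.33] (np.float64(37.45692555249562), np.int64(120)) t 17.7
40.0 False ftan 0.5 [-0.27  0.45 -0.52] (np.float64(42.30145060282182), np.int64(120)) t 18.0
44.0 False ftan 1.0 [-0.34  0.97  0.44] (np.float64(47.084297843078105), np.int64(111)) t 18.3
48.0 False ftan -0.7 [ 0.12 -0.8  -0.42] (np.float64(61.2093223018302), np.int64(130)) t 18.6
52.0 False ftan -0.5 [-0.4  -0.83  0.67] (np.float64(61.019414737940224), np.int64(126)) t 18.9
56.0 False ftan 0.8 [-1.13  0.33  0.17] (np.float64(60.92086303162617), np.int64(116)) t 19.2
60.0 False ftan 2.7 [-1.55  2.34  0.74] (np.float64(61.120369248018676), np.int64(113)) t 19.6
64.0 False ftan 1.0 [ 0.37  1.16 -0.8 ] (np.float64(65.37029314427977), np.int64(117)) t 19.9
68.0 False ftan 1.0 [-0.84  0.86 -0.48] (np.float64(70.3339
[... 946 characters left out ...]
25174796056), np.int64(142)) t 23.4
112.0 False ftan -0.1 [-0.61  0.26 -0.12] (np.float64(121.10923411562172), np.int64(135)) t 23.7
116.0 False ftan 0.3 [ 1.38 -0.56 -0.73] (np.float64(120.68391524683562), np.int64(130)) t 24.0
120.0 False ftan 1.1 [0.3  1.17 0.77] (np.float64(121.29654474488483), np.int64(132)) t 24.3
124.0 False ftan 0.7 [0.14 0.77 0.37] (np.float64(125.88319763708581), np.int64(134)) t 24.6
128.0 False ftan 1.2 [0.81 0.83 0.42] (np.float64(130.80377341970225), np.int64(128)) t 24.9
132.0 False ftan -0.1 [ 0.14 -0.34  1.1 ] (np.float64(135.3340220275735), np.int64(128)) t 25.3
136.0 False ftan -0.2 [ 0.06 -0.37 -0.1 ] (np.float64(151.52235353912505), np.int64(150)) t 25.6
```

Run:
```python
import workcell as w
from h import *
P=fpose(C,np.radians(134),6);w.movel(*P,rate=50)
p=P[0];p[2]=200;w.movel(p,P[1])
w.movep([541,-170,230],[np.pi,0,-1.57])
m=w.camera_model("wrist");im,d=w.get_image("wrist");s=w.get_obs();print(s['clock'],s['tool_pos'],s['q'])
np.savez("pics/w6.npz",d=d,K=m['intrinsics'],T=m['T'])
q,_=w.get_image("side");ms=w.camera_model("side")
t=cv2.resize(topdown(q,ms,C,70,110,2),(288,288))
cv2.imwrite("pics/w6.png",im);cv2.imwrite("pics/c6.png",np.hstack([im,cv2.copyMakeBorder(t,0,96,0,0,0)]))
```

```text
27.6333 [ 541.11 -168.55  228.86] [-0.66  0.51  1.27  1.79 -0.51  1.23 -2.38]
```

View pics/c6.png

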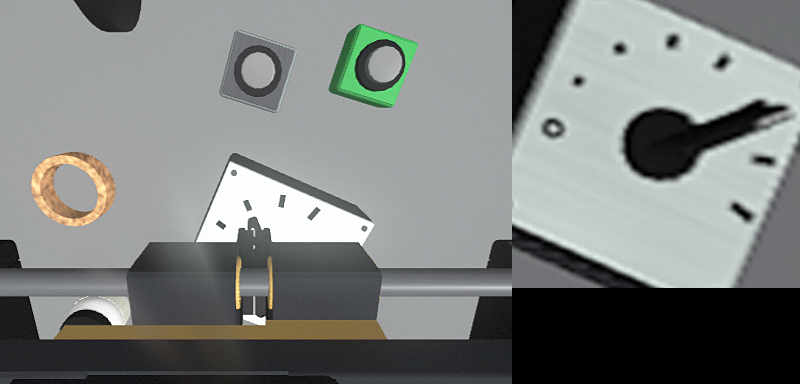

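Wrist view: grey station with its button at (258,70), green look-alike at (382,65). The side rectification shows the pointer on the fifth bar. Now I'll press the grey one.

Run:
```python
import workcell as w
from h import *
z=np.load("pics/w6.npz");m=dict(intrinsics=z['K'],T=z['T']);im=cv2.imread("pics/w6.png")
mask=np.zeros(im.shape[:2],np.uint8);mask[45:97,235:282]=cv2.inRange(im.min(2)[45:97,235:282],135,255)
c=max(cv2.findContours(mask,0,2)[0],key=cv2.contourArea);(u,v),r=cv2.minEnclosingCircle(c)
B=ray(m,u,v,67);print(u,v,r,B)
K=np.linalg.inv(m['intrinsics']);zz=z['d'][int(v),int(u)];print((m['T']@np.r_[K@[u,v,1]*zz,1])[:3])
assert abs(B[0]-541)<12 and abs(B[1]+276)<12
o=[np.pi,0,-1.2]
w.movep([B[0],B[1],140],o);w.movel([B[0],B[1],50],o,rate=100)
s=w.get_obs();f0=np.array(s['wrist_force']);print(s['tool_pos'])
hit=w.movel([B[0],B[1],24],o,rate=12,threshold=9)
s=w.get_obs();print(hit,s['tool_pos'],np.array(s['wrist_force'])-f0,s['clock'])
w.dwell(.3);s=w.get_obs();print(s['tool_pos'],np.array(s['wrist_force'])-f0)
```

```text
257.5 69.78571319580078 17.7928409576416 [ 536.47 -284.52   67.  ]
[ 536.49 -284.37   68.48]
[ 536.9  -285.03   50.63]
True [ 536.46 -284.5    31.99] [-0.32  1.56  4.35] 30.8083
[ 536.49 -284.47   31.97] [-0.89  0.84  6.08]
```

Run:
```python
import workcell as w
from h import *
p=np.array(w.get_obs()['tool_pos']);f0=np.array([w.get_obs()['wrist_force'] for _ in range(5)]).mean(0)
for k in(0.7,1.4,2.1,2.8):
    h=w.movel(list(p-[0,0,k]),rate=8,threshold=12);w.dwell(.1);s=w.get_obs();print(k,h,s['tool_pos'][2],np.array(s['wrist_force'])-f0)
    if h or s['wrist_force'][2]-f0[2]>5:break
w.movel([p[0],p[1],60],rate=40);print(w.get_obs()['wrist_force'],f0)
w.movel([p[0],p[1],190])
w.movep([480,-200,290],[np.pi,0,-0.6]);w.dwell(.5)
m=w.camera_model("side");q,_=w.get_image("side")
t=cv2.resize(topdown(q,m,C,70,110,2),(400,400));cv2.imwrite("pics/c7.png",np.hstack([t,cv2.resize(q[120:220,224:324],(400,400))]));print(w.get_obs()['clock'])
```

```text
0.7 False 31.949518161277105 [-0.81  2.64  0.71]
1.4 False 31.844597494449477 [-2.4   2.37  4.89]
2.1 False 31.774261788478086 [-3.29  3.4  10.35]
[-0.67  0.26  0.03] [-1.2  0.4  6.1]
35.25
```

View pics/c7.png

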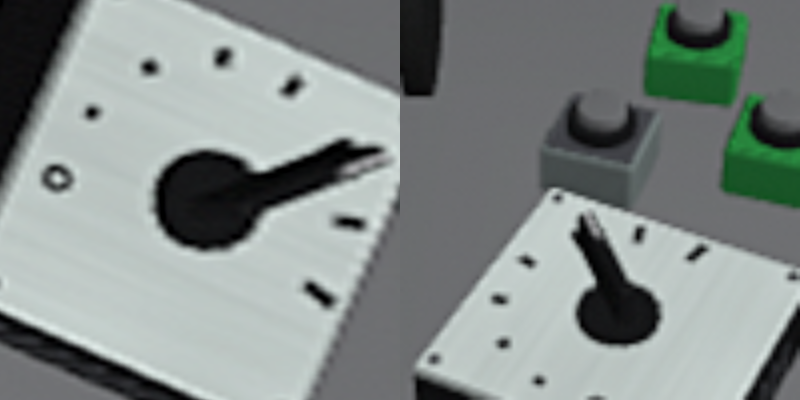

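The button bottomed firmly: force rose to about 16 N with no further travel. It has sprung back, and the pointer still rests on mark 5 with the arm clear.

```bash
python3 -c "
from workcell import *
print(finish_job())"
```

```text
the job is handed in; nothing more can be done
None
```

The selector rests on speed 5, the grey start button was then pressed fully down and has sprung back, and the job was handed in at about 35 s with the arm clear. An early push slid over the handle without moving it because the closed fingertips end about 28 mm above the reported TCP.

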